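# Set the spring dividers to the red index

### The job

The spring dividers are shut in the clear-lidded case: twist the red spring latch clockwise to its stop so that the lid pops open, and let the latch go so that it springs back. Then take the dividers by the finger pads of their two legs, lift them level out of the case to about 15 cm above the bench, and squeeze them until the brass pointer stands on the white line of the red index clip. Finish while still holding them there, steady and on the mark, so that I can tighten the lock screw; leave the other things on the bench alone.

Things in the scene. Friction and masses are not known exactly. Their poses are not given: they have to be found in the camera images.
- case: Black instrument case fixed to the bench, 168 x 124 mm, 56 mm high with its lid shut; base rim 14 mm high. Origin: centre of its underside. Its x axis runs from the latch end to the lid's hinge end. A latch ledge 16 mm high, 56 mm wide sticks out 78 mm at the -x end. The dividers lie inside along x, head to the latch end, on blue felt rests (see well).
- well (a point): Middle of the case's inner floor, 7 mm above the bench. Head rest at x = -76 to -44 mm (30 mm high, with 5 mm side lips), leg rest at x = 36 to 44 mm (30 mm high). Between the rests nothing stands above the floor, so fingers have room beside the finger pads.
- lid (a joint): Clear lid hinged on the case's +x rim (axis at x = 84 mm, 14 mm high). 0 shut, 1.85 rad fully open (upright, leaning back). Sprung and damped: once the latch frees it, it opens by itself in 1 to 2 s and stays open.
- latch (a joint): Red twist latch, upright axis on the ledge, 136 mm from the case's origin towards -x. 0 at rest (hook over the lid's tongue), 1.0 rad at its stop, clockwise seen from above. A spring (0.04 N m at rest, 0.11 at the stop) brings it back when let go. The lid comes free at about 0.45 rad.
- latch_bar (a point): Middle of the latch's red grip bar, on the turning axis. The bar is 46 mm long, 12 mm thick, 37 mm tall, its top 11 mm above this point (70 mm above the bench). This x axis runs along the bar and turns with it; at the stop it points at the lid. Grip across the thickness; its round foot (32 mm across) and the hook begin 25 mm below this point.
- dividers_grip (a point): Midway between the finger pads of the steel spring dividers (legs open), half-way up the pads. Pivot 54 mm away towards -x, points about 65 mm towards +x; 138 mm long, about 125 g. The frame belongs to the +y leg, which carries the arc; x is the middle line of the open legs, z up. Squeezed by q, the middle line lies at +q/2 from x.
- pad (a point): Middle of the dark ribbed finger pad on the +y leg's outer face; the other leg has its twin. Pads are 24 mm long, 13 mm tall, 56 mm from the pivot, outer faces parallel at a squeeze of 0.22 rad. Width over both pads 52 mm open, 43.2 mm at 0.14 rad, 38.0 mm at 0.22 rad, 33.7 mm at 0.32 rad.
- leg (a joint): Squeeze of the dividers: 0 fully open (sprung), grows as the legs are squeezed, 0.5 rad at most. The spring pushes back on the pads with 5 N open and about 9 N at 0.3 rad.
- index (a joint): Setting of the red index clip on the arc, as the value of joint leg at which the pointer stands on the clip's white line (0.14 to 0.32 rad). The clip sits tight and is not to be moved.
- pointer (a point): Tip of the brass pointer on the sprung leg, over the arc, 88 mm from the pivot, 9 mm above the dividers' underside.
- mark (a point): Middle of the white line on the red index clip (clip 15 x 7.5 mm, straddling the arc), 88 mm from the pivot, at the pointer's height.
- tape_kraft: Roll of brown tape lying flat, 114 mm across, 48 mm high; origin under its centre. Leave alone.
- fid: Turned wooden fid, 135 mm long, 27 mm thick, lying; origin under its centre. Leave alone.
- edge_beveler: Edge beveler with wooden handle, 138 mm long, 24 mm thick, lying; origin under its centre. Leave alone.
- rivet_tin: Round metal tin, 63 mm across, 27 mm high; origin under its centre. Leave alone.

How it is judged:
On the way, in this order (a step that is already met when the one before it is completed fails the run):
1. the latch is twisted to its stop by the fingers (value of joint latch above 0.9 rad and contact force between the fingers and case above 0.3 N), for 0.1 s.
2. the latch has been let go and sprung back, and the lid stands open (value of joint latch below 0.12 rad and value of joint lid above 1.5 rad), for 0.2 s.
At the end, for the whole second after the job is handed in: Held in the fingers over 110 mm above the bench, clear of the case, within 0.35 rad of level; pointer within 2.5 mm of the line on the red clip; legs still (under 0.05 rad/s); latch back at rest (under 0.12 rad), lid open (over 1.5 rad) (all of step 2 and distance between pointer and mark below 0.0025 m and velocity of joint leg between -0.05 and 0.05 rad/s and height (world z) of dividers_grip above 0.11 m and angle between dividers_grip's own z axis and vertical below 0.35 rad and contact force between the fingers and dividers above 2 N and contact force between case and dividers below 0.05 N); the arm keeps its last pose, push and grip.
It fails at once if a bystander on the bench is pushed more than 30 mm (distance of any of tape_kraft, fid, edge_beveler, rivet_tin from where it was at the start of the episode above 0.03 m).
It also fails if it takes over 48 s, if anything falls off the work surface, if the arm or the gripper's body presses on something with over 40 N, if the wrist force passes 120 N, or if a joint passes its speed limit or range.

### The arm

A 6-joint arm with a two-finger parallel gripper is mounted at the origin on a cart in front of the work surface, level with it; the furniture and walls round the work are solid. World frame = base frame: x ahead of the robot, y to its left, z up, the work surface at z = 0. Lengths are in m, angles in rad, forces in N, time in s.
With the tool pointing down it reaches from about 0.3 to 0.85 m from the base axis. Payload 4.2 kg.
Tool frame: the origin (TCP) lies midway between the tips of the shut fingers; the grasp point (between the pads) lies 19 mm behind it (hold_point_z is the distance from the TCP to the grasp point, in m); z points along the fingers, y is the line along which they close (so a half turn about z gives the same grasp; the last joint's range is limited). The gripper opens to 91 mm and grips with 3 to 60 N. Pads are 32 mm wide; open, the fingers measure 118 mm over their backs; the gripper's body (76 mm by 178 mm) begins 60 mm behind the grasp point.
Start: joints at [1.219, 0.32, 1.565, -0, 1.257, -0.02], TCP at [0.187, 0.544, 0.214] pointing down, gripper open.
Joint ranges: [-3.11, 3.11], [-0.84, 2.01], [0.21, 2.61], [-1.34, 4.49], [0.05, 2.63], [-2.56, 2.56]. Speed limits (rad/s): [2.57, 2.57, 3.14, 3.14, 3.14, 3.14].

### API

Orientations are given as a unit quaternion [x, y, z, w].
In Python, from cell import * gives the robot as it stands. The module is installed in compiled form; this text tells all that it offers.
- The arm moves only by the tool carry_out, never from a script. Its argument "moves" is a list of rows, each a list of 3 entries, a list of its own where there are three numbers: the turn, a rotation vector about the tool's x, y, z in rad, then the shift along the tool's x, y, z in cm, then the opening, from -1 (shut) to 1 (fully open). In form: [[[ax, ay, az], [x, y, z], grip], ...]. A call has 1 to 5 rows; each row is the pose to reach, as a shift and turn from the pose commanded when the call began, along the tool's axes at that moment; what a row does not reach only later rows make up. A row lasts 1/12 s, in which the tool goes at most 41.7 mm and 7.16 degrees, less where a joint would pass 70% of its speed; a pose out of reach is approached as far as the arm can. A call with a gripper value outside its range is refused whole. The fingers move at their own pace and stop on an object; the grip force is fixed at half the most. Time passes only in rows, so rows that repeat a pose let the fingers close. It gives the time, the measured TCP pose, the force, the opening and the grip force at its end, in the units of the state.
- sense(): the state, without advancing time (a new reading comes with each control period).
- grab_frame(name): name is "scene" or "side" or "wrist"; returns the picture (384x512x3 uint8, blue, green, red); there is no depth.
- get_calibration(name): a dict with "vertical_fov" (degrees; the focal length in pixels is half the picture's height over the tangent of half this angle, whatever the lens; pixels are square), "cx", "cy" (the principal point, pixels), "camera_from_world" (4x4, takes a point from world to camera coordinates). Camera axes: x right, y down, z forward; pixel columns grow to the right and rows downward; lengths in m; the calibration is good to about 2 mm. The wrist camera is an equidistant fisheye: a pixel r from the principal point sees the ray r / f radians off the axis. A picture is of the moment at which its call begins: read the wrist's pose just before it. get_calibration takes no time and is no camera call; for the wrist camera it gives the pose at the moment of the call.
- finish_job(): hands the job in; it is judged then, once.
The state is a dict: "time_s": time; "joint_pos": joint angles; "qvel": joint speeds; "tau": joint torques, N m; "eef_pos": TCP position; "orientation": TCP orientation; "contact_force": force on the tool from outside, world axes, zero at the start; "torque": the same for the moment, N m; "gripper_width": finger opening in m; "gripper_force": force on a finger pad.
Only numpy, scipy, OpenCV 4.12 (cv2) and the standard library are available. Lean on these libraries where they do the work, as an engineer would, in place of code of your own. Each camera call takes 0.05 s, during which the arm holds its last target. There are 200 camera calls.

## Working session

There is one attempt and no reset: what is moved stays moved. The work goes in short steps, Python scripts to look and compute and a tool call to move; the robot and the scene stay as the last step left them, time stands still between calls to the robot, and variables do not carry over. Pictures are saved under pics/ and viewed, at most 10 in all, crops included, and the job is handed in when it is done.

Besides the shell and the picture viewer there is one more tool, called after "Call:" as name(argument=value, ...), one argument or row to a line, values as JSON. carry_out: Moves the arm, as the interface text tells. Its arguments: {"type":"object","properties":{"moves":{"type":"array"}},"required":["moves"]}

```bash
mkdir -p pics; python3 - <<'E'
from cell import *
import cv2,numpy as np
s=sense();print({k:np.round(v,3).tolist() for k,v in s.items()})
a=grab_frame("scene");b=grab_frame("side")
cv2.imwrite("pics/scene.png",cv2.resize(a,(800,600),interpolation=cv2.INTER_CUBIC));cv2.imwrite("pics/side.png",cv2.resize(b,(800,600),interpolation=cv2.INTER_CUBIC))
for n in("scene","side","wrist"):
  c=get_calibration(n);print(n,c["vertical_fov"],c["cx"],c["cy"],np.round(c["camera_from_world"],4).tolist())
E
```

```text
{'time_s': 0.0, 'joint_pos': [1.219, 0.32, 1.566, -0.0, 1.257, -0.02], 'qvel': [-0.0, 0.001, 0.001, 0.0, 0.001, -0.001], 'tau': [0.001, -41.247, -23.197, 0.073, 0.046, -0.0], 'eef_pos': [0.187, 0.543, 0.213], 'orientation': [0.165, 0.986, -0.001, -0.0], 'contact_force': [-1.356, 0.03, -0.121], 'torque': [-0.033, -0.035, 0.025], 'gripper_force': 0.0, 'gripper_width': 0.091}
scene 45.19525962936703 258.42899192558224 190.01610401832295 [[0.8138, -0.5809, 0.0144, -0.4015], [-0.2795, -0.413, -0.8668, 0.2156], [0.5095, 0.7014, -0.4985, 0.9926], [0.0, 0.0, 0.0, 1.0]]
side 54.97552061425832 249.36302916689812 191.80336342828224 [[0.9982, -0.0589, -0.0106, -0.5294], [-0.038, -0.4857, -0.8733, 0.1102], [0.0463, 0.8721, -0.4871, 0.8838], [0.0, 0.0, 0.0, 1.0]]
wrist 65.70646984690485 256.33161372170616 192.20875189294188 [[0.3248, 0.9458, -0.0008, -0.5741], [0.9123, -0.3131, 0.2641, -0.0292], [0.2495, -0.0865, -0.9645, 0.3906], [0.0, 0.0, 0.0, 1.0]]
```

View pics/scene.png

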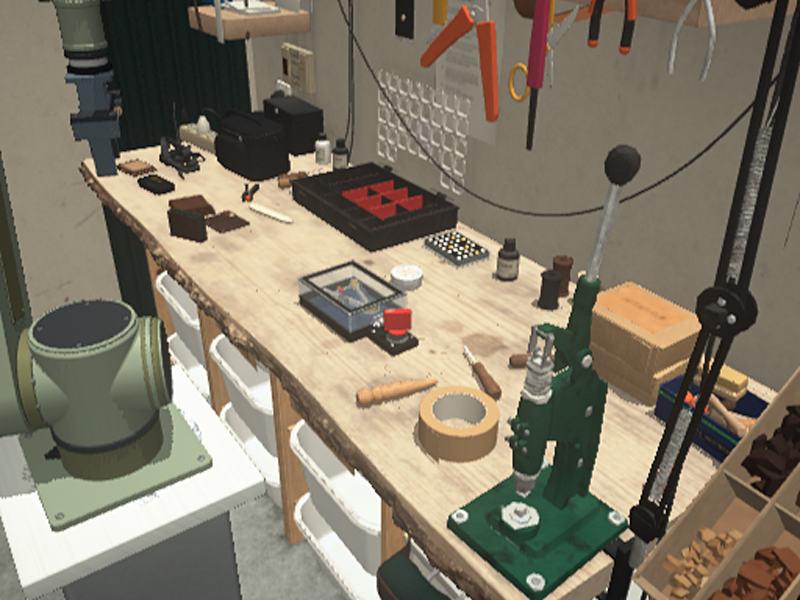

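View pics/side.png

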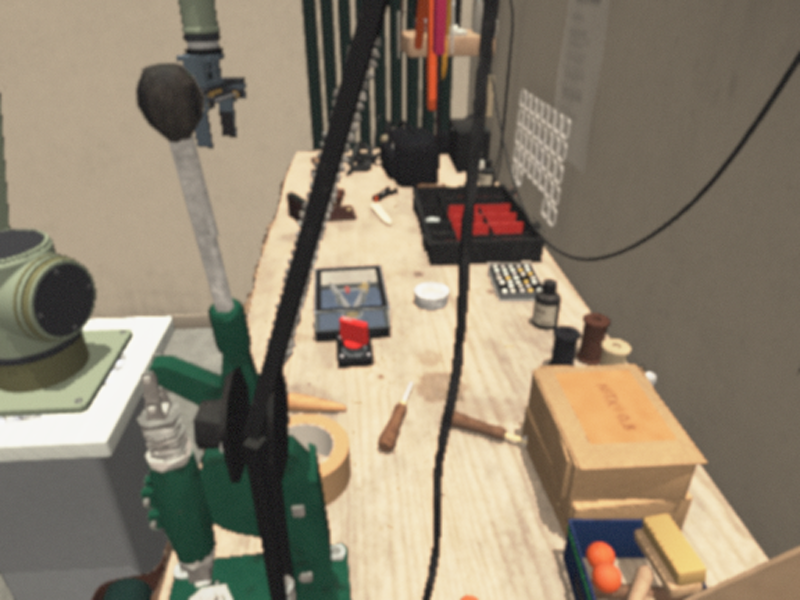

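The scene view shows the case at about (355,300) with the red latch at (398,320). The side view shows the case at (350,300) with the latch at (354,335). The lid hinge faces away from the side camera. Next I'll zoom in on both.

```bash
python3 - <<'E'
import cv2,numpy as np
from cell import *
a=grab_frame("scene")[155:235,182:282];b=grab_frame("side")[160:240,190:260]
A=cv2.resize(a,(500,400),interpolation=cv2.INTER_CUBIC)
B=cv2.resize(b,None,fx=4,fy=4,interpolation=cv2.INTER_CUBIC); B=cv2.copyMakeBorder(B,0,80,0,0,cv2.BORDER_CONSTANT)
cv2.imwrite("pics/z.png",np.hstack([A,B]))
E
```

```text
(no output)
```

View pics/z.png

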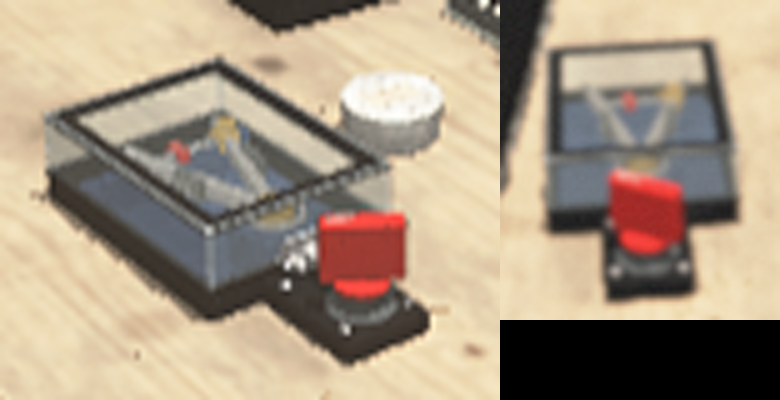

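```bash
cat > h.py <<'E'
import numpy as np, cv2
from scipy.optimize import least_squares
from scipy.spatial.transform import Rotation as R
from cell import *
def proj(name,P,c=None):
    c=c or get_calibration(name); T=np.array(c["camera_from_world"]); p=np.atleast_2d(P)@T[:3,:3].T+T[:3,3]
    f=192/np.tan(np.radians(c["vertical_fov"])/2)
    if name=="wrist":
        r=np.hypot(p[:,0],p[:,1]); k=f*np.arctan2(r,p[:,2])/np.maximum(r,1e-9)
        return np.c_[c["cx"]+k*p[:,0],c["cy"]+k*p[:,1]]
    return np.c_[c["cx"]+f*p[:,0]/p[:,2],c["cy"]+f*p[:,1]/p[:,2]]
def case2w(pose,P):
    x,y,a=pose; P=np.atleast_2d(P)/1000.
    return np.c_[x+np.cos(a)*P[:,0]-np.sin(a)*P[:,1],y+np.sin(a)*P[:,0]+np.cos(a)*P[:,1],P[:,2]]
def fitcase(obs,x0):  # obs: list of (cam, cal, [(X..mm,u,v)])
    f=lambda q: np.concatenate([(proj(n,case2w(q,np.array(o)[:,:3]),c)-np.array(o)[:,3:]).ravel() for n,c,o in obs])
    return least_squares(f,x0,loss="soft_l1"),f
def goto(pos,yyaw):
    """turn (about tool z) and shift (tool axes, cm) to TCP pos with tool y at world yaw yyaw (mod pi), pointing down"""
    s=sense(); Q=R.from_quat(s["orientation"]); best=None
    for a in (yyaw,yyaw+np.pi):
        y=np.array([np.cos(a),np.sin(a),0]); z=np.array([0,0,-1.]); T=R.from_matrix(np.c_[np.cross(y,z),y,z])
        rv=(Q.inv()*T).as_rotvec()
        if best is None or np.linalg.norm(rv)<np.linalg.norm(best): best=rv
    d=Q.inv().apply(np.array(pos)-s["eef_pos"])*100
    print("turn",best.round(3),"shift cm",d.round(2),"rows>=",max(np.linalg.norm(d)/4.17,np.degrees(np.linalg.norm(best))/7.16).round(1)); return best,d
E
python3 - <<'E'
from h import *
S=[(84,62,56,45,118),(84,-62,56,220,62),(-84,-62,56,388,165),(-84,62,56,210,228),(-84,62,0,208,320),(-162,28,0,350,365),(-162,-28,0,428,327),(-136,0,70,362,216)]
S=[(a,b,c,(u+.5)/5+182-.5,(v+.5)/5+155-.5) for a,b,c,u,v in S]
D=[(84,62,56,50,46),(84,-62,56,213,42),(-84,62,56,48,152),(-84,-62,56,236,150),(-84,62,0,50,232),(-84,-62,0,237,220),(-162,28,0,110,300),(-162,-28,0,192,292)]
D=[(a,b,c,(u+.5)/4+190-.5,(v+.5)/4+160-.5) for a,b,c,u,v in D]
r,f=fitcase([("scene",get_calibration("scene"),S),("side",get_calibration("side"),D)],[.5,.4,1.6])
print(r.x.round(4),r.fun.reshape(-1,2).round(1).tolist())
q=r.x;L=case2w(q,[-136,0,0])[0];print(L)
goto([L[0],L[1],.12],q[2]+1+np.pi/2)
goto([L[0],L[1],.042],q[2]+1+np.pi/2)
E
```

```text
[0.4716 0.1396 1.6176] [[-1.3, -1.2], [-0.7, -1.6], [0.2, -0.2], [-1.2, 1.1], [-0.3, 0.5], [-1.0, 0.4], [-0.0, 0.8], [-0.8, -0.2], [-0.5, -0.5], [1.5, -1.8], [-0.4, 2.2], [1.9, -0.4], [0.7, 1.0], [1.9, 0.8], [-0.2, 0.8], [2.6, 1.2]]
[0.47797785 0.00371834 0.        ]
turn [-0.001  0.     0.192] shift cm [-45.07 -41.54   9.39] rows>= 14.9
turn [-0.001  0.     0.192] shift cm [-45.07 -41.54  17.19] rows>= 15.3
```

Call:
carry_out(
  moves=[
    [[0,0,0],[-3,-2.7,0.3],0],
    [[0,0,0],[-6,-5.5,0.6],0],
    [[0,0,0],[-9,-8.3,0.9],-0.1],
    [[0,0,0],[-12,-11,1.2],-0.1],
    [[0,0,0],[-15,-13.8,1.5],-0.1],
  ],
)

```text
time_s: 0.62
eef_pos: [0.2846, 0.3627, 0.1987]
orientation: [0.165, 0.986, 0.0, 0.0]
contact_force: [1.3, -0.1, 0.1]
gripper_width: 0.0608
gripper_force: 0.0
```

Call:
carry_out(
  moves=[
    [[0,0,0],[-3,-2.7,0.3],-0.1],
    [[0,0,0],[-6,-5.5,0.6],-0.1],
    [[0,0,0],[-9,-8.3,0.9],-0.1],
    [[0,0,0],[-12,-11,1.2],-0.1],
    [[0,0,0],[-15,-13.8,1.5],-0.1],
  ],
)

```text
time_s: 1.03
eef_pos: [0.3815, 0.1832, 0.184]
orientation: [0.165, 0.986, 0.0, 0.0]
contact_force: [0.3, 0.7, -0.6]
gripper_width: 0.0411
gripper_force: 0.0
```

Call:
carry_out(
  moves=[
    [[0,0,0],[-3,-2.7,0.3],-0.1],
    [[0,0,0],[-6,-5.5,0.6],-0.1],
    [[0,0,0.06],[-9,-8.3,0.9],-0.1],
    [[0,0,0.13],[-12,-11,1.2],-0.1],
    [[0,0,0.19],[-15,-13.8,1.5],-0.1],
  ],
)

```text
time_s: 1.45
eef_pos: [0.4784, 0.0037, 0.1689]
orientation: [0.26, 0.966, 0.0, 0.0]
contact_force: [1.1, 0.5, 0.2]
gripper_width: 0.041
gripper_force: 0.0
```

```bash
python3 - <<'E'
from h import *
import json
c=get_calibration("wrist"); json.dump({k:np.array(v).tolist() for k,v in c.items()},open("w1.json","w"))
a=grab_frame("wrist");cv2.imwrite("pics/w1.png",cv2.resize(a,(800,600),interpolation=cv2.INTER_CUBIC))
s=sense();print(s["time_s"],s["eef_pos"],s["gripper_width"],s["joint_pos"])
q=[.4716,.1396,1.6176]
P=[(-136,0,70),(-84,62,56),(-84,-62,56),(84,62,56),(84,-62,56),(-162,28,16),(-162,-28,16),(-84,62,0)]
print((proj("wrist",case2w(q,P),c)*800/512).round())
goto([.478,.004,.12],q[2]+1+np.pi/2)
E
```

```text
1.5 [ 0.48225906 -0.00232413  0.16843228] 0.04110238022769942 [-0.02512124  0.20890773  1.84253526 -0.00575641  1.08619415 -1.06292067]
[[401. 302.]
 [418. 168.]
 [518. 332.]
 [631.  46.]
 [708. 206.]
 [349. 269.]
 [392. 332.]
 [415. 169.]]
turn [-0.003  0.006 -0.006] shift cm [0.72 0.34 4.84] rows>= 1.2
```

View pics/w1.png

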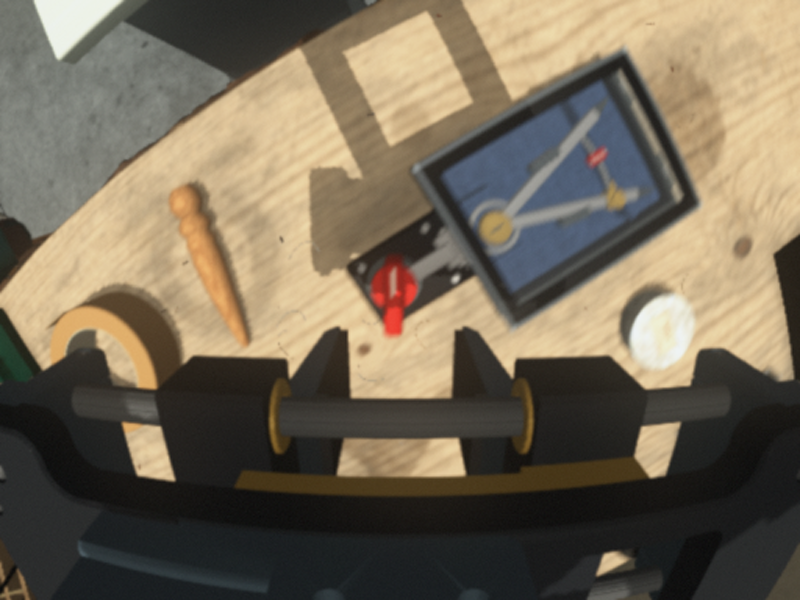

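The wrist view shows the latch bar at about (396,303), upright in the picture and so lined up with the fingers. The lid corners are at (413,167), (515,325), (625,52) and (697,205). I'll refit the case with these.

```bash
python3 - <<'E'
from h import *
import json
c=json.load(open("w1.json"))
W=[(-84,62,56,413,167),(-84,-62,56,515,325),(84,62,56,625,51),(84,-62,56,698,205),(-162,28,16,348,268),(-162,-28,16,386,324)]
W=[(a,b,z,u*.64,v*.64) for a,b,z,u,v in W]
r,f=fitcase([("wrist",c,W)],[.4716,.1396,1.6176])
print(r.x.round(4),r.fun.round(1));q=r.x
L=case2w(q,[-136,0,70])[0];print(L,proj("wrist",L,c)/.64)
goto([L[0],L[1],.12],q[2]+1+np.pi/2)
goto([L[0],L[1],.042],q[2]+1+np.pi/2);print(sense()["eef_pos"])
E
```

```text
[0.4694 0.1374 1.6164] [-0.2 -0.6 -1.1  3.4  1.2 -4.4  4.4 -0.2 -2.3 -0.2  0.8  4.2]
[0.47555671 0.00156529 0.07      ] [[395.65651249 300.69888721]]
turn [-0.003  0.006 -0.005] shift cm [0.8  0.01 4.84] rows>= 1.2
turn [-0.003  0.006 -0.005] shift cm [ 0.85  0.03 12.64] rows>= 3.0
[ 0.48225906 -0.00232413  0.16843228]
```

Call:
carry_out(
  moves=[
    [[0,0,0],[0,0,2],-0.1],
    [[0,0,0],[0,0,4],-0.1],
    [[0,0,0],[0,0,5],-0.1],
    [[0,0,0],[0,0,5],-0.1],
    [[0,0,0],[0,0,5],-0.1],
  ],
)

```text
time_s: 1.92
eef_pos: [0.4776, 0.0058, 0.1187]
orientation: [0.258, 0.966, -0.0, -0.001]
contact_force: [0.9, 0.5, 0.4]
gripper_width: 0.0412
gripper_force: 0.0
```

```bash
python3 - <<'E'
from h import *
print(sense()["eef_pos"],sense()["time_s"])
c=get_calibration("wrist");a=grab_frame("wrist")
m=(a[...,2]>130)&(a[...,1]<60)&(a[...,0]<60); n,l,st,ce=cv2.connectedComponentsWithStats(m.astype(np.uint8)); i=1+np.argsort(-st[1:,4])[:3];print(st[i],ce[i])
for q in([.4716,.1396,1.6176],[.4694,.1374,1.6164]):
  L=case2w(q,[-136,0,70])[0];d=np.array([np.cos(q[2]+1),np.sin(q[2]+1),0])*.023
  print(proj("wrist",[L,L+d,L-d],c).round())
  goto([L[0],L[1],.042],q[2]+1+np.pi/2)
cv2.imwrite("pics/w2.png",a)
E
```

```text
[0.47761202 0.00578261 0.11870998] 1.9167
[[234 182  34  52 887]
 [245 231   1   1   1]] [[250.57497182 201.06087937]
 [245.         231.        ]]
[[255. 213.]
 [255. 184.]
 [255. 240.]]
turn [0.    0.    0.003] shift cm [-0.08 -0.2   7.74] rows>= 1.9
[[251. 212.]
 [251. 183.]
 [251. 239.]]
turn [0.    0.    0.004] shift cm [ 0.02 -0.51  7.74] rows>= 1.9
```

View pics/w2.png

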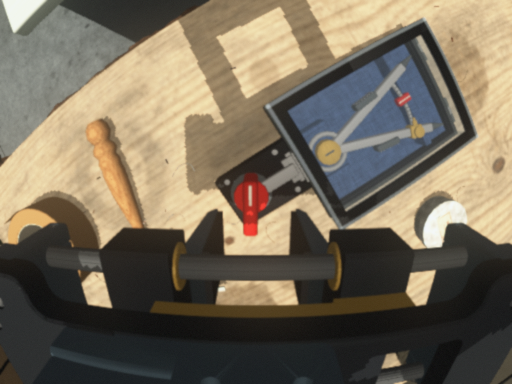

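The bar is centred at about u=250 and spans v 184–235. It is parallel to the fingers and sits about 4–5 mm to the -y side. I'll descend and grip it.

Call:
carry_out(
  moves=[
    [[0,0,0],[0,-0.4,1.5],-0.1],
    [[0,0,0],[0,-0.4,3.5],-0.1],
    [[0,0,0],[0,-0.4,5.5],-0.1],
    [[0,0,0],[0,-0.4,7],-0.1],
    [[0,0,0],[0,-0.4,7.6],-0.1],
  ],
)

```text
time_s: 2.38
eef_pos: [0.4755, 0.0024, 0.0422]
orientation: [0.258, 0.966, -0.0, -0.001]
contact_force: [-1.2, 0.3, -0.4]
gripper_width: 0.0411
gripper_force: 0.0
```

Call:
carry_out(
  moves=[
    [[0,0,0],[0,0,0],-0.1],
    [[0,0,0],[0,0,0],-0.4],
    [[0,0,0],[0,0,0],-1],
    [[0,0,0],[0,0,0],-1],
    [[0,0,0],[0,0,0],-1],
  ],
)

```text
time_s: 2.8
eef_pos: [0.4766, 0.0022, 0.0438]
orientation: [0.258, 0.966, 0.0, 0.001]
contact_force: [-0.9, -0.3, 0.5]
gripper_width: 0.0171
gripper_force: 0.0
```

Call:
carry_out(
  moves=[
    [[0,0,0],[0,0,0],-1],
    [[0,0,0],[0,0,0],-1],
    [[0,0,0],[0,0,0],-1],
    [[0,0,0.05],[0,0,0],-1],
    [[0,0,0.15],[0,0,0],-1],
  ],
)

```text
time_s: 3.22
eef_pos: [0.4757, 0.001, 0.0437]
orientation: [0.33, 0.944, -0.001, 0.0]
contact_force: [-1.7, -4.3, 4.4]
gripper_width: 0.0117
gripper_force: 30.0
```

Call:
carry_out(
  moves=[
    [[0,0,0.1],[0,0,0],-1],
    [[0,0,0.2],[0,0,0],-1],
    [[0,0,0.3],[0,0,0],-1],
    [[0,0,0.4],[0,0,0],-1],
    [[0,0,0.5],[0,0,0],-1],
  ],
)

```text
time_s: 3.63
eef_pos: [0.4755, 0.0009, 0.0437]
orientation: [0.554, 0.832, -0.001, 0.001]
contact_force: [-3.1, -5.2, 5.3]
gripper_width: 0.0119
gripper_force: 30.0
```

Call:
carry_out(
  moves=[
    [[0,0,0.1],[0,0,0],-1],
    [[0,0,0.2],[0,0,0],-1],
    [[0,0,0.3],[0,0,0],-1],
    [[0,0,0.36],[0,0,0],-1],
    [[0,0,0.36],[0,0,0],-1],
  ],
)

```text
time_s: 4.05
eef_pos: [0.4753, 0.0008, 0.0437]
orientation: [0.692, 0.721, -0.001, 0.001]
contact_force: [-2.4, -4.4, 5.2]
gripper_width: 0.0117
gripper_force: 30.0
```

Call:
carry_out(
  moves=[
    [[0,0,0.04],[0,0,0],-1],
    [[0,0,0.04],[0,0,0],-1],
    [[0,0,0.04],[0,0,0],-1],
    [[0,0,0.04],[0,0,0],-1],
    [[0,0,0.04],[0,0,0],-1],
  ],
)

```text
time_s: 4.47
eef_pos: [0.4753, 0.0009, 0.0437]
orientation: [0.705, 0.709, -0.001, 0.001]
contact_force: [-3.0, -4.6, 6.3]
gripper_width: 0.0124
gripper_force: 30.7
```

Call:
carry_out(
  moves=[
    [[0,0,0],[0,0,0],-1],
    [[0,0,0],[0,0,0],-1],
    [[0,0,0],[0,0,0],-1],
    [[0,0,0],[0,0,0],-1],
    [[0,0,0],[0,0,0],-1],
  ],
)

```text
time_s: 4.88
eef_pos: [0.4753, 0.0009, 0.0437]
orientation: [0.705, 0.709, -0.001, 0.001]
contact_force: [-2.5, -4.5, 5.6]
gripper_width: 0.0124
gripper_force: 30.7
```

Call:
carry_out(
  moves=[
    [[0,0,0],[0,0,0],1],
    [[0,0,0],[0,0,0],1],
    [[0,0,0],[0,0,0],1],
    [[0,0,0],[0,0,0],1],
    [[0,0,0],[0,0,0],1],
  ],
)

```text
time_s: 5.3
eef_pos: [0.476, 0.0024, 0.0429]
orientation: [0.708, 0.707, 0.0, -0.0]
contact_force: [-0.4, -1.0, 0.8]
gripper_width: 0.043
gripper_force: 0.3
```

Call:
carry_out(
  moves=[
    [[0,0,0],[0,0,0],1],
    [[0,0,0],[0,0,0],1],
    [[0,0,0],[0,0,-1],1],
    [[0,0,0],[0,0,-3],1],
    [[0,0,0],[0,0,-6],1],
  ],
)

```text
time_s: 5.72
eef_pos: [0.4745, 0.0025, 0.1018]
orientation: [0.708, 0.707, -0.001, -0.002]
contact_force: [0.3, -0.1, -1.6]
gripper_width: 0.0767
gripper_force: 0.0
```

Call:
carry_out(
  moves=[
    [[0,0,0],[0,0,-3],1],
    [[0,0,0],[0,0,-6],1],
    [[0,0,0],[0,0,-8],1],
    [[0,0,0],[0,0,-8],1],
    [[0,0,0],[0,0,-8],1],
  ],
)

```text
time_s: 6.13
eef_pos: [0.4768, 0.0024, 0.184]
orientation: [0.707, 0.707, 0.001, 0.001]
contact_force: [-0.2, 0.5, 0.0]
gripper_width: 0.0913
gripper_force: 0.0
```

```bash
python3 - <<'E'
from h import *
import json
c=get_calibration("wrist"); json.dump({k:np.array(v).tolist() for k,v in c.items()},open("w3.json","w"))
a=grab_frame("wrist");cv2.imwrite("pics/w3.png",cv2.resize(a,(800,600),interpolation=cv2.INTER_CUBIC))
s=sense();print(s["time_s"],s["eef_pos"],s["gripper_width"],s["joint_pos"])
E
```

```text
6.1833 [0.47576572 0.00238346 0.18267775] 0.09128259387111606 [-1.94406260e-02  1.88037309e-01  1.83072119e+00  4.35067115e-04
  1.12264588e+00 -1.86098664e-02]
```

View pics/w3.png

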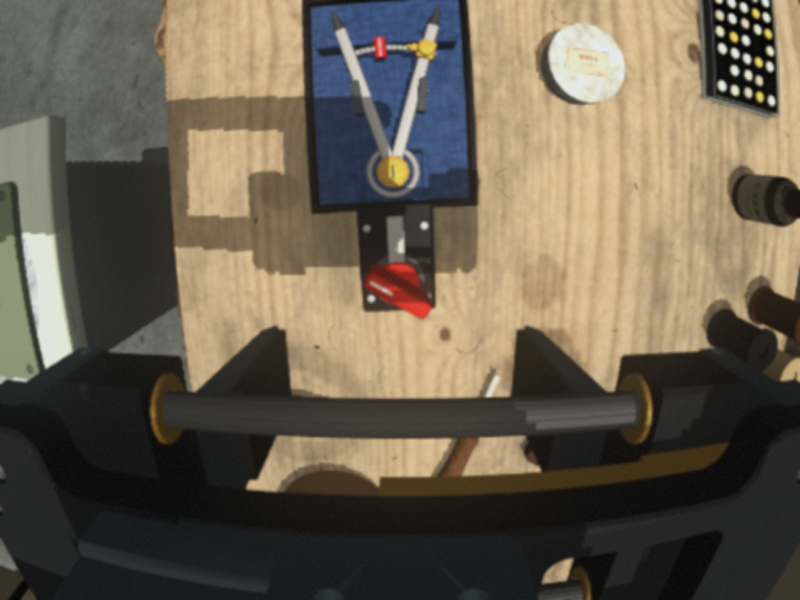

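The lid is open and the latch is back at its slant. The dividers show their pivot at (396,172), pads at x 353 and 428 near y 97, clip at (380,47) and pointer at (425,47). Now I'll fit the dividers' pose.

```bash
cat >> h.py <<'E'
def ray(c,u,v,z):
    """wrist pixel (full-res) -> world point on plane z"""
    T=np.array(c["camera_from_world"]);f=192/np.tan(np.radians(c["vertical_fov"])/2)
    d=np.array([u-c["cx"],v-c["cy"]]);r=np.hypot(*d);t=r/f
    w=T[:3,:3].T@np.r_[np.sin(t)*d/r,np.cos(t)];o=-T[:3,:3].T@T[:3,3]
    return o+w*(z-o[2])/w[2]
E
python3 - <<'E'
from h import *
import json
c=json.load(open("w3.json"));T=np.array(c["camera_from_world"]);print("cam",-T[:3,:3].T@T[:3,3])
for z in(.038,.045):
  P={k:ray(c,u*.64,v*.64,z) for k,(u,v) in dict(piv=(396,172),L=(353,97),Rr=(429,97),clip=(380,47),ptr=(426,47),tl=(338,16),tr=(437,12)).items()}
  d=lambda a,b:round(1000*np.linalg.norm(P[a]-P[b]),1)
  an=lambda a:np.arctan2(*(P[a]-P["piv"])[[1,0]])
  print(z,"width",d("L","Rr"),"clipR",d("piv","clip"),"ptrR",d("piv","ptr"),"tips",d("piv","tl"),d("piv","tr"),"q",an("clip")-an("ptr"),"mid",(an("tl")+an("tr"))/2,(P["L"]+P["Rr"])/2,P["piv"])
print([np.round(1000*np.array(case2w([0,0,-1.6164],1000*(P[k]-[.4694,.1374,0]))[0])) for k in("piv","L","Rr")])
m=(P["L"]+P["Rr"])/2
goto([m[0],m[1],.13],1.6164+np.pi/2)
E
```

```text
cam [0.47503204 0.07668107 0.35472242]
0.038 width 51.1 clipR 88.4 ptrR 90.1 tips 119.0 117.9 q 0.34935705044245835 mid 1.6213214163662255 [0.46985406 0.13194679 0.038     ] [0.47322335 0.07995261 0.038     ]
0.045 width 49.9 clipR 86.4 ptrR 88.1 tips 116.3 115.3 q 0.3493570504424588 mid 1.6213214163662255 [0.4699685  0.13072534 0.045     ] [0.47326333 0.0798803  0.045     ]
[array([-58.,  -1.,  45.]), array([-5., 25., 45.]), array([ -8., -25.,  45.])]
turn [ 0.    -0.    -0.047] shift cm [12.83 -0.59  5.27] rows>= 3.3
```

Call:
carry_out(
  moves=[
    [[0,0,0],[3,-0.1,1],0.65],
    [[0,0,-0.02],[6.5,-0.3,2.5],0.65],
    [[0,0,-0.047],[10,-0.5,4],0.65],
    [[0,0,-0.047],[12.9,-0.6,5],0.65],
    [[0,0,-0.047],[12.9,-0.6,5],0.65],
  ],
)

```text
time_s: 6.6
eef_pos: [0.4674, 0.1347, 0.1292]
orientation: [0.689, 0.724, -0.002, -0.003]
contact_force: [0.7, 0.1, -0.5]
gripper_width: 0.0751
gripper_force: 0.0
```

Call:
carry_out(
  moves=[
    [[0,0,0],[0,0,0],0.65],
    [[0,0,0],[0,0,0],0.65],
    [[0,0,0],[0,0,0],0.65],
    [[0,0,0],[0,0,0],0.65],
    [[0,0,0],[0,0,0],0.65],
  ],
)

```text
time_s: 7.02
eef_pos: [0.4703, 0.1303, 0.1333]
orientation: [0.691, 0.723, 0.0, 0.0]
contact_force: [-0.7, 0.2, 0.4]
gripper_width: 0.0755
gripper_force: 0.0
```

```bash
python3 - <<'E'
from h import *
import json
c=get_calibration("wrist"); json.dump({k:np.array(v).tolist() for k,v in c.items()},open("w4.json","w"))
s=sense();print(s["time_s"],s["eef_pos"],s["gripper_width"])
a=grab_frame("wrist");cv2.imwrite("pics/w4.png",cv2.resize(a,(800,600),interpolation=cv2.INTER_CUBIC))
goto([.4699,.132,.021],1.6190+np.pi/2)
E
```

```text
7.0167 [0.47032697 0.1302923  0.1332544 ] 0.07547969843107204
turn [ 0.001 -0.    -0.004] shift cm [ 0.16 -0.04 11.23] rows>= 2.7
```

View pics/w4.png

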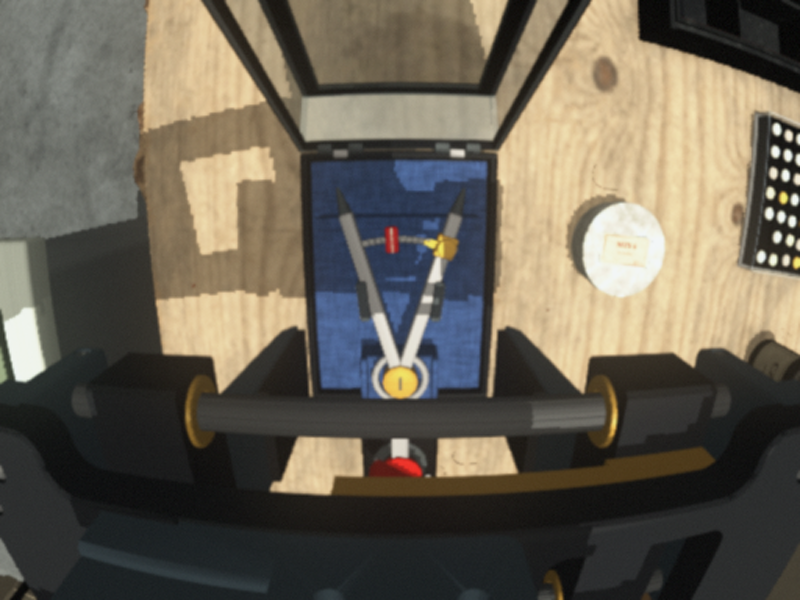

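The dividers are sharp here. The pivot is at (400,382), pad outer edges at (359,300) and (443,300), the clip line at (391,240) and the pointer tip at (427,242).

```bash
python3 - <<'E'
from h import *
import json
c=json.load(open("w4.json"));z=.038
P={k:ray(c,u*.64,v*.64,z) for k,(u,v) in dict(piv=(400,382),L=(359,300),Rr=(443,300),clip=(391.5,240),ptr=(427,242)).items()}
d=lambda a,b:round(1000*np.linalg.norm(P[a]-P[b]),1)
an=lambda a:np.arctan2(*(P[a]-P["piv"])[[1,0]])
print("width",d("L","Rr"),d("piv","clip"),d("piv","ptr"),"q",an("clip")-an("ptr"),d("clip","ptr"))
m=(P["L"]+P["Rr"])/2;print(m,P["piv"]); goto([m[0],m[1],.021],1.6190+np.pi/2)
E
```

```text
width 50.0 89.5 89.6 q 0.22958725066530028 20.5
[0.46954923 0.13229226 0.038     ] [0.47136106 0.07876452 0.038     ]
turn [ 0.001 -0.    -0.004] shift cm [ 0.19 -0.08 11.23] rows>= 2.7
```

Call:
carry_out(
  moves=[
    [[0,0,0],[0.1,0,2.5],0.65],
    [[0,0,0],[0.2,-0.1,5],0.65],
    [[0,0,0],[0.2,-0.1,7.5],0.65],
    [[0,0,0],[0.2,-0.1,9.5],0.65],
    [[0,0,0],[0.2,-0.1,10.7],0.65],
  ],
)

```text
time_s: 7.48
eef_pos: [0.4679, 0.1324, 0.0242]
orientation: [0.691, 0.723, -0.001, -0.001]
contact_force: [0.8, -0.1, -0.2]
gripper_width: 0.0751
gripper_force: 0.0
```

Call:
carry_out(
  moves=[
    [[0,0,0],[0,0,0.5],0.65],
    [[0,0,0],[0,0,0.5],0.65],
    [[0,0,0],[0,0,0.5],0.4],
    [[0,0,0],[0,0,0.5],0.2],
    [[0,0,0],[0,0,0.5],0.1],
  ],
)

```text
time_s: 7.9
eef_pos: [0.4698, 0.1333, 0.022]
orientation: [0.691, 0.723, 0.001, 0.001]
contact_force: [-0.3, -0.1, 0.9]
gripper_width: 0.0581
gripper_force: 0.0
```

Call:
carry_out(
  moves=[
    [[0,0,0],[0,0,0],0.05],
    [[0,0,0],[0,0,0],0],
    [[0,0,0],[0,0,0],-0.05],
    [[0,0,0],[0,0,0],-0.1],
    [[0,0,0],[0,0,0],-0.1],
  ],
)

```text
time_s: 8.32
eef_pos: [0.4698, 0.1336, 0.0218]
orientation: [0.691, 0.723, 0.001, 0.0]
contact_force: [0.0, 0.5, 6.0]
gripper_width: 0.0409
gripper_force: 8.7
```

Call:
carry_out(
  moves=[
    [[0,0,0],[0,0,0],-0.1],
    [[0,0,0],[0,0,0],-0.1],
    [[0,0,0],[0,0,0],-0.1],
    [[0,0,0],[0,0,0],-0.1],
    [[0,0,0],[0,0,0],-0.1],
  ],
)

```text
time_s: 8.73
eef_pos: [0.4699, 0.1336, 0.0218]
orientation: [0.691, 0.723, 0.001, 0.0]
contact_force: [0.4, 1.1, 6.8]
gripper_width: 0.0415
gripper_force: 8.9
```

Call:
carry_out(
  moves=[
    [[0,0,0],[0,0,-0.3],-0.1],
    [[0,0,0],[0,0,-1],-0.1],
    [[0,0,0],[0,0,-2],-0.1],
    [[0,0,0],[0,0,-3.2],-0.1],
    [[0,0,0],[0,0,-4.5],-0.1],
  ],
)

```text
time_s: 9.15
eef_pos: [0.4681, 0.1328, 0.0661]
orientation: [0.691, 0.723, -0.001, -0.001]
contact_force: [1.1, 0.1, -1.1]
gripper_width: 0.041
gripper_force: 6.3
```

Call:
carry_out(
  moves=[
    [[0,0,0],[0,0,-1.5],-0.1],
    [[0,0,0],[0,0,-3],-0.1],
    [[0,0,0],[0,0,-4.5],-0.1],
    [[0,0,0],[0,0,-5.8],-0.1],
    [[0,0,0],[0,0,-6.5],-0.1],
  ],
)

```text
time_s: 9.57
eef_pos: [0.4692, 0.1331, 0.1325]
orientation: [0.691, 0.723, 0.001, 0.0]
contact_force: [-0.6, 0.0, -1.6]
gripper_width: 0.041
gripper_force: 6.3
```

Call:
carry_out(
  moves=[
    [[0,0,0],[0,0,0],-0.13],
    [[0,0,0],[0,0,0],-0.16],
    [[0,0,0],[0,0,0],-0.16],
    [[0,0,0],[0,0,0],-0.16],
    [[0,0,0],[0,0,0],-0.16],
  ],
)

```text
time_s: 9.98
eef_pos: [0.4684, 0.133, 0.1301]
orientation: [0.691, 0.723, -0.001, -0.0]
contact_force: [-0.2, -0.6, -1.2]
gripper_width: 0.0386
gripper_force: 7.5
```

```bash
python3 - <<'E'
from h import *
import json
c=get_calibration("wrist"); json.dump({k:np.array(v).tolist() for k,v in c.items()},open("w5.json","w"))
s=sense();print(s["time_s"],s["eef_pos"],s["gripper_width"],s["gripper_force"])
a=grab_frame("wrist");cv2.imwrite("pics/w5full.png",a)
cv2.imwrite("pics/w5.png",cv2.resize(a[60:300,160:360],(500,600),interpolation=cv2.INTER_CUBIC))
E
```

```text
9.9833 [0.4684305  0.13299503 0.13014463] 0.03855872479702655 7.5144146382808685
```

View pics/w5.png

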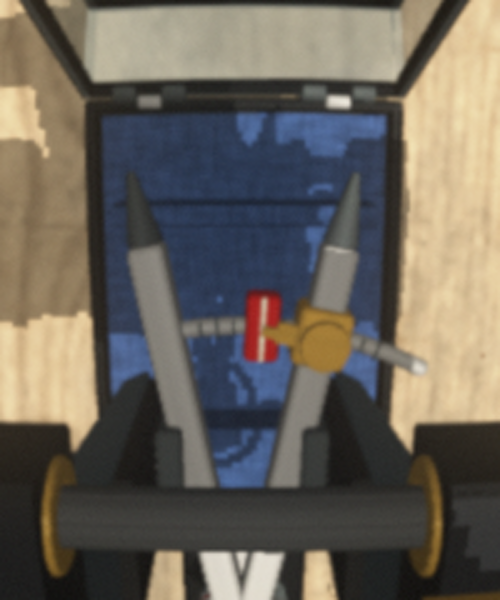

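The dividers are held level, with the pointer tip at about (265,332), practically on the white line at (263,328). At 4.8 px/mm that is under 1 mm. I'll take one enlarged settled frame to confirm.

```bash
python3 - <<'E'
from h import *
a=grab_frame("wrist")[168:216,244:308]
s=sense();print(s["time_s"],s["eef_pos"],s["gripper_width"])
cv2.imwrite("pics/w6.png",cv2.resize(a,(800,600),interpolation=cv2.INTER_CUBIC))
E
```

```text
10.0833 [0.46868657 0.13308545 0.13041726] 0.03846356463262861
```

View pics/w6.png

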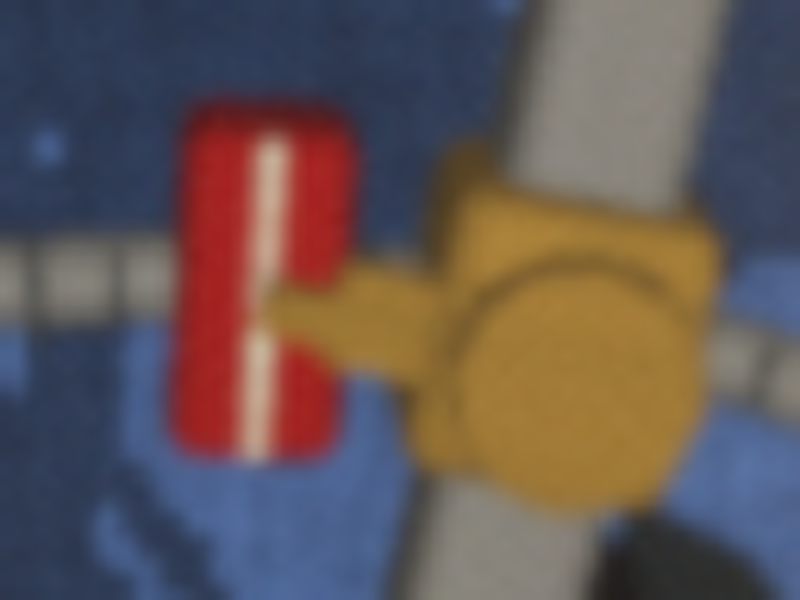

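The pointer tip at (265,305) stands on the white line at (264,300). I'll let it settle and hand in.

Call:
carry_out(
  moves=[
    [[0,0,0],[0,0,0],-0.16],
    [[0,0,0],[0,0,0],-0.16],
    [[0,0,0],[0,0,0],-0.16],
    [[0,0,0],[0,0,0],-0.16],
    [[0,0,0],[0,0,0],-0.16],
  ],
)

```text
time_s: 10.5
eef_pos: [0.469, 0.1332, 0.131]
orientation: [0.691, 0.723, 0.0, -0.0]
contact_force: [0.8, -0.7, -1.3]
gripper_width: 0.0383
gripper_force: 7.5
```

```bash
python3 -c "
from cell import *
s=sense();print(s['eef_pos'],s['gripper_width'],s['gripper_force']);print(finish_job())"
```

```text
[0.46897503 0.13315719 0.13096745] 0.03829288952547069 7.5150105357170105
the job is handed in; nothing more can be done
None
```

The job is handed in at about 10.5 s: the latch sprang back, the lid is open, and the dividers are held level about 15 cm above the bench with the pointer on the white line. The hand-in returned no verdict.

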